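# Vent the steam cooker and hold its lid half open

### The job

The eggs in the steam cooker are done and I want to take them out: first turn the black steam valve on its lid clockwise to the stop to vent it, and only then lift the lid by its brown handle to half open, 45 degrees, so that the water under it runs back into the pot. The lid falls shut by itself, so never let it drop, and keep holding it still by the handle at 45 degrees: your program finishes while still holding it. Leave everything else on the counter where it stands.

Things in the scene. Friction and masses are not known exactly. Their poses are not given: they have to be found in the camera images.
- cooker: Round cream steam cooker, 240 mm across, fixed. Origin: centre of its underside. Own x points from its front (black panel) to the hinge at the back, z up. Housing 150 mm high, closed lid's crown 192 mm; brown side lugs reach 139 mm out. In its frame, lid shut: handle bar centre (-45, 0, 233) mm, valve grip centre (55, 0, 207) mm, hinge axis through (132, 0, 156) mm along y.
- lid_hinge (a point): Middle of the lid's hinge axis, at the back of the cooker, 156 mm above the counter; it does not move. The axis is level, along the cooker's (and this point's) y.
- handle_mid (a point): Centre of the straight bar of the brown arched handle across the front half of the lid. The bar is round, 16 mm thick, 94 mm long, runs along the point's y, parallel to the hinge and 193 mm from it. Gap under the bar about 34 mm. Lid shut, the point's axes are the cooker's; it turns with the lid. Turn the gripper with the lid; the bar can also turn between the fingers.
- valve_grip (a point): Centre of the steam valve's black bar grip: 50 mm long, 15 mm wide, 22 mm high (11 mm below to 11 mm above this point), on a round brown collar on the rear half of the lid, 100 mm behind the handle bar. The point's x runs along the bar (white-marked end at -x), z up along the valve's axis; it turns with the valve.
- valve (a joint): Angle of the steam valve in rad, growing clockwise seen from above: 0 = sealed (white mark points to the cooker's front, at the red dot), 1.047 (60 degrees) = fully vented, at the stop (white mark at the blue dot, front left seen from the robot). Starts at 0 to 0.3. Light friction, 0.05 N m; it stays where it is left.
- lid (a joint): Opening angle of the lid in rad: 0 = shut, 0.785 = 45 degrees, 1.35 = stop. No spring or stay: the lid (0.5 to 0.9 kg with its fittings) falls shut from any angle when let go; 4 to 7 N up at the handle lift it.
- bowl: Bystander: white bowl, 130 mm across, 55 mm high; origin at the centre of its underside.
- mug: Bystander: clear glass mug, 80 mm across without the handle, 115 mm high; origin at the centre of its underside.
- jar: Bystander: clear waisted jar with a lime-green lid, 88 mm across, 142 mm high; origin at the centre of its underside.
- dish: Bystander: black shallow round dish, 140 mm across, 26 mm high; origin at the centre of its underside.
- shaker: Bystander: red-brown spice jar with a black cap, 50 mm across, 120 mm high, behind the cooker; origin at the centre of its underside.
- spatula: Bystander: lime-green handled spatula, 250 mm long, lying behind the cooker; origin under its middle.

How it is judged:
On the way, in this order (a step that is already met when the one before it is completed fails the run):
1. steam valve turned clockwise to the stop with the lid still shut (value of joint valve above 0.9 rad and value of joint lid below 0.06 rad), for 0.3 s.
2. lid held still by its handle at 45 degrees (value of joint lid between 0.68 and 0.89 rad and (contact force between the fingers and handle_right_end above 2 N or contact force between the fingers and handle_bar above 2 N or contact force between the fingers and handle_left_end above 2 N) and velocity of joint lid between -0.1 and 0.1 rad/s), for 0.3 s.
At the end, for the whole second after the job is handed in: The lid stands still (under 0.1 rad/s) at 45 degrees, within 6 degrees, carried by the robot's fingers on its handle (over 2 N); the valve is still vented (over 0.9 rad, i.e. within 8 degrees of its stop); every bystander is within 3 cm of where it stood, so that nothing else props the lid (all of step 2 and value of joint valve above 0.9 rad and distance of each of bowl, mug, jar, dish, shaker, spatula from where it was at the start of the episode below 0.03 m); the arm keeps its last pose, push and grip.
It fails at once if the lid is lifted (over 5 degrees) before the valve is vented (value of joint lid above 0.09 rad and value of joint valve below 0.85 rad).
It fails at once if the lid drops (falls faster than 1.5 rad/s) (velocity of joint lid below -1.5 rad/s).
It fails at once if a bystander is moved more than 3 cm (distance of any of bowl, mug, jar, dish, shaker, spatula from where it was at the start of the episode above 0.03 m).
It also fails if it takes over 48 s, if anything falls off the work surface, if the arm or the gripper's body presses on something with over 40 N, if the wrist force passes 120 N, or if a joint passes its speed limit or range.

### The arm

A 6-joint arm with a two-finger parallel gripper is mounted at the origin on the work surface. World frame = base frame: x ahead of the robot, y to its left, z up, the work surface at z = 0. Lengths are in m, angles in rad, forces in N, time in s.
With the tool pointing down it reaches from about 0.375 to 0.9 m from the base axis. Payload 3.1 kg.
Tool frame: the origin (TCP) lies on the centre line of the jaws, within the pads' length; the fingertips stand manip.finger_overhang ahead of it and the grasp point (between the pads) lies 11 mm behind it (manip.finger_overhang is the distance from the TCP to the fingertips, in m); y points along the fingers, z is the direction in which the jaws open and shut, and the axes are right-handed (so a half turn about y gives the same grasp; the last joint's range is limited). The gripper opens to 85 mm and grips with 20 to 120 N. Pads are 22 mm wide; open, the fingers measure 114 mm over their backs; the gripper's body (76 mm by 85 mm) begins 54 mm behind the grasp point. The pads swing forward as they close: fully open they stand 13 mm farther back than shut.
Start: joints at [-1.407, 0.527, 1.433, -0, 1.181, -0.178], TCP at [0.21, -0.589, 0.239] pointing down, gripper open.
Joint ranges: [-3.08, 3.08], [-0.75, 2.2], [0.22, 2.44], [-1.43, 4.57], [0, 2.65], [-2.85, 2.85]. Speed limits (rad/s): [2.79, 2.79, 3.14, 3.14, 3.14, 3.14].

### API

Orientations are given as a unit quaternion [x, y, z, w].
In Python, from station import manip gives the robot as it stands.
- The arm moves only by the tool send_rows, never from a script. Its argument "plan" is a list of rows, each an object with "linear": the shift along the tool's x, y, z in units of 30 mm (1.0 is 30 mm), a list of three; "roll": the turn about the tool's y in units of 6 degrees (1.0 is 6 degrees). In form: [{"linear": [tx, ty, tz], "roll": roll}, ...]. A call has exactly 5 rows; each row shifts and turns the commanded pose from where the row before left it, along the tool's axes as they then stand; what a row does not reach is not made up. A row lasts 1/8 s, in which the tool goes at most 62.5 mm and 10.7 degrees, less where a joint would pass 70% of its speed; a pose out of reach is approached as far as the arm can. A call is refused whole if a number of a shift passes 1 or a number of a turn 1, either way. A call with a gripper value outside its range is refused whole. "claw" is the finger opening in mm, from 0 to 85.4, set as the call begins (left out, the last holds). The fingers move at their own pace and stop on an object; "force" is the grip in N (left out, the last holds). Time passes only in rows, so rows that do not move let the fingers close, or fill a call up. It gives the time, the measured TCP pose, the force and the opening at its end, in the units of the state.
- manip.sense(): the state, without advancing time (a new reading comes with each control period).
- manip.snapshot(name): name is "scene" or "side" or "wrist"; returns the picture (420x560x3 uint8, blue, green, red); there is no depth.
- manip.get_calibration(name): a dict with "fovy" (degrees; the focal length in pixels is half the picture's height over the tangent of half this angle, whatever the lens; pixels are square), "cx", "cy" (the principal point, pixels), "cam_to_world" (4x4, takes a point from camera to world coordinates); the wrist camera has in their place "tool_from_camera" (4x4, takes a point from camera to tool coordinates, whose origin is the TCP and whose axes are the tool frame's). Camera axes: x right, y down, z forward; pixel columns grow to the right and rows downward; lengths in m; the calibration is good to about 2 mm. The wrist camera is an equidistant fisheye: a pixel r from the principal point sees the ray r / f radians off the axis. A picture is of the moment at which its call begins: read the wrist's pose just before it. get_calibration takes no time and is no camera call.
- manip.sign_off(): hands the job in, once; it reports no verdict.
Trained networks look in the newest picture that a camera, given by its name, has taken for a name from the list of things; names that differ only in an ending like _2 or _b are one class to them, and where a whole thing is asked for, a point or a joint stands for the part that bears it (a point fixed in the world has none). Each returns a list of dicts, best first, with "p" (0 to 1); they miss things now and then, are a little off and sometimes report something else, mostly with a low value. They report only what shows in the picture. A call takes as long as a camera call.
- manip.look_for(camera, query): "extent" ([left, top, right, bottom] in pixels, round what is visible of it).
The state is a dict: "t": time; "q": joint angles; "qd": joint speeds; "tau": joint torques, N m; "tcp_pos": TCP position; "tool_rot": TCP orientation; "force": force on the tool from outside, world axes, zero at the start; "ft_torque": the same for the moment, N m; "finger_gap": opening from 0.0 (shut) to 1.0 (fully open).
Only numpy, scipy, OpenCV 4.12 (cv2) and the standard library are available. Lean on these libraries where they do the work, as an engineer would, in place of code of your own. Each camera call takes 0.05 s, during which the arm holds its last target.

## Working session

There is one attempt and no reset: what is moved stays moved. The work goes in short steps, Python scripts to look and compute and a tool call to move; the robot and the scene stay as the last step left them, time stands still between calls to the robot, and variables do not carry over. Pictures are saved under pics/ and viewed, and the job is handed in when it is done.

Besides the shell and the picture viewer there is one more tool, called after "Emit:" as name([rows], argument=value, ...), one row to a line, values as JSON. send_rows: Moves the arm, as the interface text tells. Its arguments: {"type":"object","properties":{"plan":{"type":"array"},"claw":{"type":"number"},"force":{"type":"number"}},"required":["plan"]}

```bash
ls; mkdir -p pics
python3 - <<'E'
from station import manip
import cv2
print(manip.sense(), manip.finger_overhang)
for c in ['scene','side','wrist']:
    cv2.imwrite(f'pics/{c}0.png',manip.snapshot(c)); print(c,manip.get_calibration(c))
    for q in ['cooker','valve_grip','handle_mid']:
        print(c,q,[(r['p'],r['extent']) for r in manip.look_for(c,q)][:3])
E
```

```text
pics
{'t': 0.0, 'q': array([-1.40748851e+00,  5.28507894e-01,  1.43389879e+00, -3.63892746e-06,
        1.18139586e+00, -1.78499304e-01]), 'qd': array([ 1.54292423e-03, -3.06909637e-05, -3.06301927e-04, -4.39196004e-04,
       -8.36842239e-04, -8.71318717e-04]), 'tau': array([ 6.85419927e-04, -4.42354310e+01, -1.78023916e+01, -2.38272050e-04,
        8.35807063e-03, -1.69064997e-06]), 'tcp_pos': array([ 0.20940587, -0.58813489,  0.23830908]), 'tool_rot': array([-0.1202553 ,  0.69758608, -0.69602349,  0.12026479]), 'force': array([0.0636875 , 0.48730959, 0.07140837]), 'ft_torque': array([ 0.00053986,  0.04615162, -0.00918877]), 'finger_gap': 0.9983327802552756} 0.008
scene {'fovy': 44.17580371061334, 'cx': 279.76456081925505, 'cy': 218.12785193185076, 'cam_to_world': array([[-0.78563012,  0.432471  , -0.44244113,  1.17777933],
       [ 0.61844998,  0.56912342, -0.54186543,  0.68922235],
       [ 0.01746253, -0.69933351, -0.71458218,  1.04656765],
       [ 0.        ,  0.        ,  0.        ,  1.        ]])}
scene cooker [(0.88, [259.8, 151.3, 374.6, 268.5])]
scene valve_grip [(0.7, [
[... 430 characters left out ...]
.        ,  0.        ,  1.        ]])}
side cooker [(0.7, [264.6, 186.1, 375.1, 298.9])]
side valve_grip [(0.68, [298.3, 187.0, 315.2, 207.5])]
side handle_mid [(0.82, [271.4, 186.8, 372.5, 262.6])]
wrist {'fovy': 65.70646984690485, 'cx': 276.5424610332187, 'cy': 207.148951950781, 'tool_from_camera': array([[-7.33540271e-05,  9.53060041e-01,  3.02781361e-01,
        -7.72120087e-02],
       [-8.98229345e-04, -3.02781302e-01,  9.53059639e-01,
        -1.35351615e-01],
       [ 9.99999594e-01, -2.02056341e-04,  8.78276724e-04,
         8.41672415e-04],
       [ 0.00000000e+00,  0.00000000e+00,  0.00000000e+00,
         1.00000000e+00]])}
wrist cooker []
wrist valve_grip []
wrist handle_mid []
```

View pics/scene0.png

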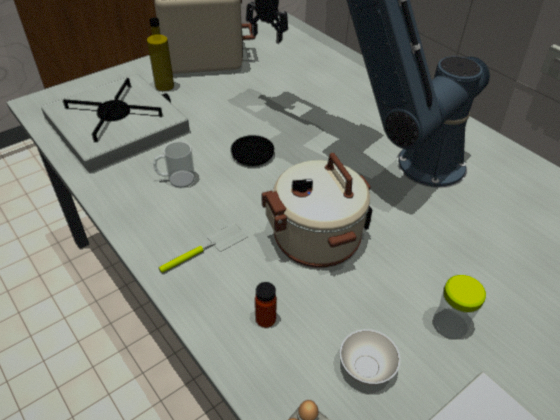

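View pics/side0.png

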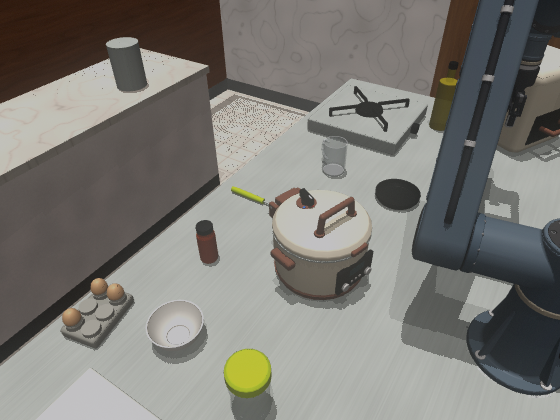

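Run:
```python
import cv2
a=cv2.imread('pics/scene0.png')[130:290,230:400]; cv2.imwrite('pics/s0c.png',cv2.resize(a,None,fx=3.5,fy=3.5,interpolation=cv2.INTER_CUBIC))
a=cv2.imread('pics/side0.png')[165:325,240:410]; cv2.imwrite('pics/d0c.png',cv2.resize(a,None,fx=3.5,fy=3.5,interpolation=cv2.INTER_CUBIC))
```

```text
(no output)
```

View pics/s0c.png

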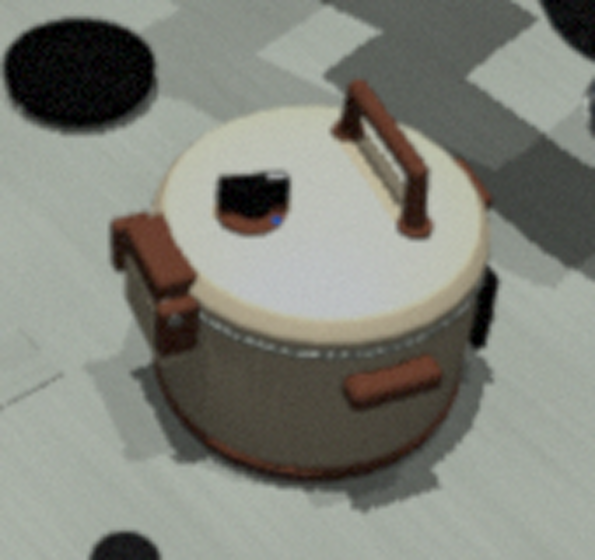

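View pics/d0c.png

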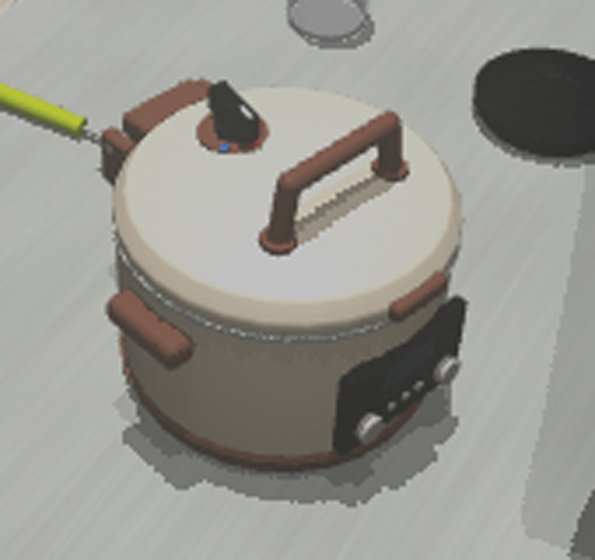

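```bash
cat > h.py <<'E'
import numpy as np, cv2
from station import manip
from scipy.optimize import least_squares
from scipy.spatial.transform import Rotation as R
def proj(cal,P):
    f=210/np.tan(np.radians(cal['fovy'])/2); M=np.linalg.inv(cal['cam_to_world'])
    p=M[:3,:3]@np.asarray(P)+M[:3,3]; return np.array([cal['cx']+f*p[0]/p[2],cal['cy']+f*p[1]/p[2]])
def wproj(cal,pos,rot,P):
    f=210/np.tan(np.radians(cal['fovy'])/2)
    t=R.from_quat(rot).inv().apply(np.asarray(P)-pos); M=np.linalg.inv(cal['tool_from_camera']); p=M[:3,:3]@t+M[:3,3]
    r=np.hypot(p[0],p[1]); th=np.arctan2(r,p[2]); return np.array([cal['cx']+f*th*p[0]/r,cal['cy']+f*th*p[1]/r])
def ray(cal,px):
    f=210/np.tan(np.radians(cal['fovy'])/2); T=cal['cam_to_world']
    d=T[:3,:3]@np.array([(px[0]-cal['cx'])/f,(px[1]-cal['cy'])/f,1]); return T[:3,3],d/np.linalg.norm(d)
def tri(rs):
    A=sum(np.eye(3)-np.outer(d,d) for o,d in rs); b=sum((np.eye(3)-np.outer(d,d))@o for o,d in rs); return np.linalg.solve(A,b)
E
python3 - <<'E'
from h import *
cs,cd=manip.get_calibration('scene'),manip.get_calibration('side')
s=lambda u,v:np.array([230+u/3.5,130+v/3.5]); d=lambda u,v:np.array([240+u/3.5,165+v/3.5])
obs={'hc':(s(388,130),d(340,151)),'hl':(s(416,172),d(289,183)),'hr':(s(358,92),d(391,121)),'v':(s(253,195),d(236,112)),'blue':(s(277,220),d(224,147))}
for k,(a,b) in obs.items(): print(k,tri([ray(cs,a),ray(cd,b)]).round(4))
mod={'hc':(-45,0,233),'hl':(-45,41,233),'hr':(-45,-41,233),'v':(55,0,207)}
def res(p):
    r=[]
    for k,m in mod.items():
        m=np.array(m)/1000; c,sn=np.cos(p[2]),np.sin(p[2])
        P=np.array([p[0]+c*m[0]-sn*m[1],p[1]+sn*m[0]+c*m[1],m[2]])
        r+=list(proj(cs,P)-obs[k][0])+list(proj(cd,P)-obs[k][1])
    return r
S=least_squares(res,[.55,0,0]); print(S.x,np.degrees(S.x[2]),np.round(S.fun,1))
E
```

```text
hc [0.4473 0.0258 0.2324]
hl [0.4613 0.0693 0.2309]
hr [ 0.4331 -0.0209  0.2304]
v [ 0.5428 -0.0053  0.2027]
blue [0.5382 0.017  0.1905]
[ 0.49050971  0.01315707 -0.29951583] -17.160992899153744 [ 0.2  0.2 -0.1 -0.3 -0.3 -1.4  1.7 -1.7  1.6  1.  -2.4  0.8  0.5 -1.1
 -0.7 -0.6]
```

Run:
```python
from h import *
s=manip.sense(); M=R.from_quat(s['tool_rot']).as_matrix(); print(M.round(3)); print('jaw yaw',np.degrees(np.arctan2(M[1,2],M[0,2])))
```

```text
[[-0.942 -0.     0.335]
 [-0.335  0.    -0.942]
 [ 0.    -1.    -0.   ]]
jaw yaw -70.4163459439354
```

```bash
cat >> h.py <<'E'
def plan(pos,yaw,tpos,tyaw,n):
    """jaw yaw in deg, tool down; print n rows"""
    pos=np.array(pos,float); st=(np.array(tpos)-pos)/n; dy=(tyaw-yaw)/n; out=[]
    p=pos.copy();y=yaw
    for i in range(n):
        a=np.radians(y); z=np.array([np.cos(a),np.sin(a),0]); yy=np.array([0,0,-1.]); x=np.cross(yy,z)
        d=(pos+st*(i+1)-p)/.03; l=np.round([d@x,d@yy,d@z],2); r=round(-dy/6,2)
        p=p+.03*(l[0]*x+l[1]*yy+l[2]*z); y-=6*r; out.append((list(map(float,l)),r))
    for i,o in enumerate(out):
        if i%5==0: print('--')
        print('{"linear":%s,"roll":%s},'%o)
    print('end',p.round(4),round(y,2))
def st():
    s=manip.sense(); M=R.from_quat(s['tool_rot']).as_matrix(); return s,s['tcp_pos'],np.degrees(np.arctan2(M[1,2],M[0,2]))
E
python3 - <<'E'
from h import *
s,p,y=st()
plan(p,y,[.543,-.003,.33],65,25)
E
```

```text
--
{"linear":[-0.68, -0.12, -0.59],"roll":-0.9},
{"linear":[-0.73, -0.12, -0.52],"roll":-0.9},
{"linear":[-0.78, -0.12, -0.45],"roll":-0.9},
{"linear":[-0.82, -0.12, -0.37],"roll":-0.9},
{"linear":[-0.85, -0.12, -0.29],"roll":-0.9},
--
{"linear":[-0.87, -0.13, -0.22],"roll":-0.9},
{"linear":[-0.89, -0.12, -0.13],"roll":-0.9},
{"linear":[-0.9, -0.12, -0.05],"roll":-0.9},
{"linear":[-0.89, -0.12, 0.04],"roll":-0.9},
{"linear":[-0.89, -0.12, 0.13],"roll":-0.9},
--
{"linear":[-0.88, -0.12, 0.2],"roll":-0.9},
{"linear":[-0.85, -0.12, 0.29],"roll":-0.9},
{"linear":[-0.82, -0.12, 0.37],"roll":-0.9},
{"linear":[-0.79, -0.12, 0.44],"roll":-0.9},
{"linear":[-0.73, -0.12, 0.51],"roll":-0.9},
--
{"linear":[-0.69, -0.12, 0.58],"roll":-0.9},
{"linear":[-0.63, -0.13, 0.64],"roll":-0.9},
{"linear":[-0.56, -0.12, 0.7],"roll":-0.9},
{"linear":[-0.5, -0.12, 0.75],"roll":-0.9},
{"linear":[-0.42, -0.12, 0.79],"roll":-0.9},
--
{"linear":[-0.35, -0.12, 0.83],"roll":-0.9},
{"linear":[-0.27, -0.12, 0.86],"roll":-0.9},
{"linear":[-0.18, -0.12, 0.88],"roll":-0.9},
{"linear":[-0.11, -0.12, 0.89],"roll":-0.9},
{"linear":[-0.02, -0.12, 0.9],"roll":-0.9},
end [ 0.5429 -0.003   0.3299] 64.58
```

Emit:
send_rows([
  {"linear": [-0.68, -0.12, -0.59], "roll": -0.9},
  {"linear": [-0.73, -0.12, -0.52], "roll": -0.9},
  {"linear": [-0.78, -0.12, -0.45], "roll": -0.9},
  {"linear": [-0.82, -0.12, -0.37], "roll": -0.9},
  {"linear": [-0.85, -0.12, -0.29], "roll": -0.9},
])

```text
t: 1.23
tcp_pos: [0.2767, -0.471, 0.2576]
tool_rot: [0.281, -0.649, 0.649, -0.281]
force: [-0.0, -0.7, 0.5]
finger_gap: 1.0
```

```bash
python3 -c "
from h import *
s,p,y=st();print(s['t'],p,y,s['q'])"
```

```text
1.225 [ 0.27674692 -0.47099792  0.25757883] -43.24684662054211 [-1.24422010e+00  3.99335023e-01  1.61010349e+00  8.68016163e-05
  1.13177605e+00 -4.89457099e-01]
```

Emit:
send_rows([
  {"linear": [-0.87, -0.13, -0.22], "roll": -0.9},
  {"linear": [-0.89, -0.12, -0.13], "roll": -0.9},
  {"linear": [-0.9, -0.12, -0.05], "roll": -0.9},
  {"linear": [-0.89, -0.12, 0.04], "roll": -0.9},
  {"linear": [-0.89, -0.12, 0.13], "roll": -0.9},
])

```text
t: 1.85
tcp_pos: [0.3434, -0.354, 0.2759]
tool_rot: [0.424, -0.565, 0.566, -0.424]
force: [0.3, -0.7, 0.1]
finger_gap: 1.002
```

Emit:
send_rows([
  {"linear": [-0.88, -0.12, 0.2], "roll": -0.9},
  {"linear": [-0.85, -0.12, 0.29], "roll": -0.9},
  {"linear": [-0.82, -0.12, 0.37], "roll": -0.9},
  {"linear": [-0.79, -0.12, 0.44], "roll": -0.9},
  {"linear": [-0.73, -0.12, 0.51], "roll": -0.9},
])

```text
t: 2.48
tcp_pos: [0.41, -0.2367, 0.2939]
tool_rot: [0.545, -0.451, 0.451, -0.545]
force: [-0.4, -0.2, 0.0]
finger_gap: 1.001
```

Emit:
send_rows([
  {"linear": [-0.69, -0.12, 0.58], "roll": -0.9},
  {"linear": [-0.63, -0.13, 0.64], "roll": -0.9},
  {"linear": [-0.56, -0.12, 0.7], "roll": -0.9},
  {"linear": [-0.5, -0.12, 0.75], "roll": -0.9},
  {"linear": [-0.42, -0.12, 0.79], "roll": -0.9},
])

```text
t: 3.1
tcp_pos: [0.4767, -0.1195, 0.3122]
tool_rot: [0.635, -0.311, 0.311, -0.635]
force: [0.2, -0.5, 0.7]
finger_gap: 0.998
```

Emit:
send_rows([
  {"linear": [-0.35, -0.12, 0.83], "roll": -0.9},
  {"linear": [-0.27, -0.12, 0.86], "roll": -0.9},
  {"linear": [-0.18, -0.12, 0.88], "roll": -0.9},
  {"linear": [-0.11, -0.12, 0.89], "roll": -0.9},
  {"linear": [-0.02, -0.12, 0.9], "roll": -0.9},
], claw=45)

```text
t: 3.72
tcp_pos: [0.5432, -0.0022, 0.3302]
tool_rot: [0.69, -0.154, 0.155, -0.69]
force: [-0.0, 0.4, 0.6]
finger_gap: 0.523
```

Run:
```python
from h import *
s,p,y=st();print(s['t'],p,y,s['q'])
im=manip.snapshot('wrist')
cal=manip.get_calibration('wrist')
for P in [(.543,-.003,.207),(.4475,.026,.233)]: print(wproj(cal,s['tcp_pos'],s['tool_rot'],P))
for q in ['valve_grip','handle_mid']: print(q,[(r['p'],r['extent']) for r in manip.look_for('wrist',q)][:3])
cv2.imwrite('pics/w1.png',cv2.resize(im,(800,600),interpolation=cv2.INTER_CUBIC))
```

```text
3.725 [ 0.54322884 -0.00218815  0.33019991] 64.76430297752398 [-2.09784007e-01  3.18538170e-01  1.52017165e+00 -4.85254548e-05
  1.30252252e+00 -1.34012147e+00]
[276.67392041 201.258621  ]
[255.98565115  76.98371159]
valve_grip [(0.95, [261.5, 173.5, 292.5, 236.4])]
handle_mid [(0.79, [143.0, 0.0, 394.9, 276.5])]
```

View pics/w1.png

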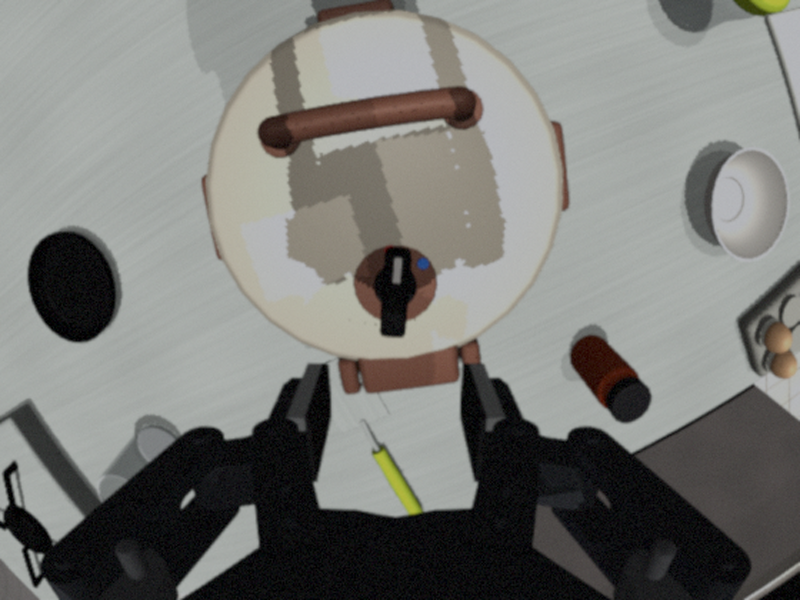

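Run:
```python
import cv2
a=cv2.imread('pics/w1.png')[230:350,340:460]
a=cv2.resize(a,None,fx=5,fy=5,interpolation=cv2.INTER_CUBIC); cv2.imwrite('pics/w1c.png',cv2.convertScaleAbs(a,alpha=1.6,beta=20))
```

```text
(no output)
```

View pics/w1c.png

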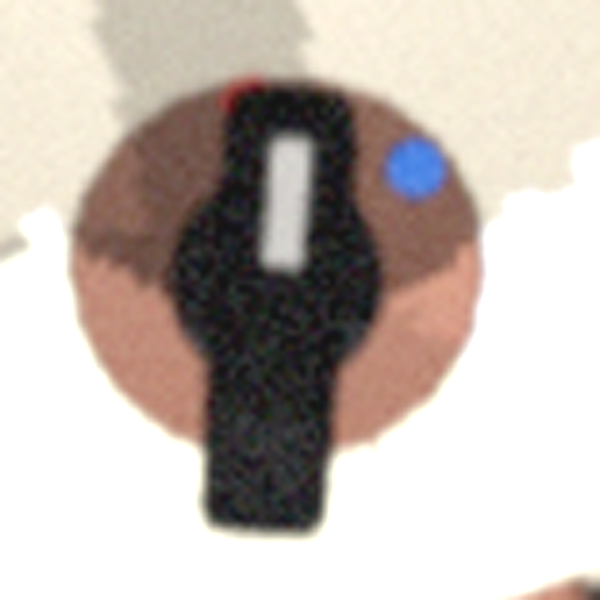

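```bash
cat >> h.py <<'E'
def wray(cal,pos,rot,px):
    f=210/np.tan(np.radians(cal['fovy'])/2); u=np.array([px[0]-cal['cx'],px[1]-cal['cy']]); r=np.hypot(*u)+1e-9; th=r/f
    d=np.array([u[0]/r*np.sin(th),u[1]/r*np.sin(th),np.cos(th)]); T=cal['tool_from_camera']; Q=R.from_quat(rot)
    return pos+Q.apply(T[:3,3]),Q.apply(T[:3,:3]@d)
def onz(o,d,z): return o+d*(z-o[2])/d[2]
E
python3 - <<'E'
from h import *
s,p,y=st(); cal=manip.get_calibration('wrist'); k=560/800
g=lambda u,v,z:onz(*wray(cal,p,s['tool_rot'],((u)*k,(v)*k)),z)
w=lambda u,v,z:g(u/5+340,v/5+230,z)
rear=w(265,525,.218); print('rear',rear)
print('collar',w(277,262,.195), 'mark',w(295,135,.218),w(281,270,.218),'front',w(292,110,.218))
print('blue',w(415,167,.195),'red',w(240,92,.195))
a=np.radians(-28.9); print('centre from rear',rear-.025*np.array([np.cos(a),np.sin(a),0]))
d=w(266,515,.218)-w(295,135,.218); print('baryaw',np.degrees(np.arctan2(d[1],d[0])))
d=w(281,270,.218)-w(295,135,.218); print('markyaw',np.degrees(np.arctan2(d[1],d[0])))
L,Rr=g(281,128,.233),g(462,103,.233); d=L-Rr;print('bar',L,Rr,(L+Rr)/2,np.degrees(np.arctan2(d[1],d[0]))+90)
E
```

```text
rear [ 0.56517755 -0.01500233  0.218     ]
collar [ 0.54327985 -0.00312362  0.195     ] mark [0.52512876 0.00764578 0.218     ] [ 5.38351136e-01 -2.92243913e-04  2.18000000e-01] front [0.52246115 0.00854094 0.218     ]
blue [0.53963214 0.0168943  0.195     ] red [0.52240883 0.00189215 0.195     ]
centre from rear [ 0.54329094 -0.00292027  0.218     ]
baryaw -29.455020960861244
markyaw -30.978403823107517
bar [ 0.43606518 -0.01562429  0.233     ] [0.46410404 0.07060562 0.233     ] [0.45008461 0.02749066 0.233     ] -18.01265551769383
```

Emit:
send_rows([
  {"linear": [0, 0.82, 0], "roll": 0.14},
  {"linear": [0, 0.82, 0], "roll": 0.14},
  {"linear": [0, 0.82, 0], "roll": 0.14},
  {"linear": [0, 0.82, 0], "roll": 0.14},
  {"linear": [0, 0.82, 0], "roll": 0.14},
])

```text
t: 4.5
tcp_pos: [0.5423, -0.004, 0.2062]
tool_rot: [0.684, -0.182, 0.181, -0.683]
force: [-0.0, 0.2, -0.1]
finger_gap: 0.525
```

Run:
```python
from h import *
s,p,y=st();print(s['t'],p,y,s['q'],s['force'])
im=manip.snapshot('wrist')
cv2.imwrite('pics/w2.png',cv2.convertScaleAbs(cv2.resize(im,(800,600),interpolation=cv2.INTER_CUBIC),alpha=1.5,beta=15))
```

```text
4.5 [ 0.54232772 -0.00401105  0.20617909] 60.242717672725 [-2.13224986e-01  4.60381687e-01  1.67545253e+00 -6.42362614e-04
  1.00600332e+00 -1.26431485e+00] [-0.04642954  0.19837924 -0.05878765]
```

View pics/w2.png

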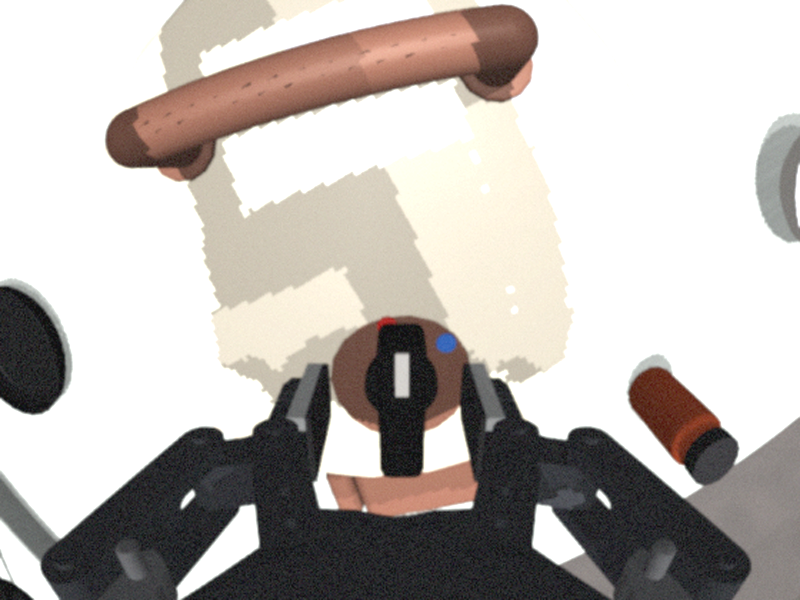

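Emit:
send_rows([
  {"linear": [0, -0.18, 0], "roll": 0},
  {"linear": [0, 0, 0], "roll": 0},
  {"linear": [0, 0, 0], "roll": 0},
  {"linear": [0, 0, 0], "roll": 0},
  {"linear": [0, 0, 0], "roll": 0},
], claw=0, force=40)

```text
t: 5.18
tcp_pos: [0.5442, -0.003, 0.2141]
tool_rot: [-0.683, 0.179, -0.182, 0.684]
force: [0.8, 1.9, 6.7]
finger_gap: 0.158
```

Run:
```python
from h import *
s,p,y=st();print(s['t'],p,y,s['force'],s['finger_gap']*85.4)
im=manip.snapshot('wrist')
cv2.imwrite('pics/w3.png',cv2.convertScaleAbs(cv2.resize(im,(800,600),interpolation=cv2.INTER_CUBIC),alpha=1.5,beta=15))
```

```text
5.175 [ 0.54415796 -0.0029893   0.21410177] 60.38807651804169 [0.83126468 1.92294723 6.68595078] 13.485671611363735
```

View pics/w3.png

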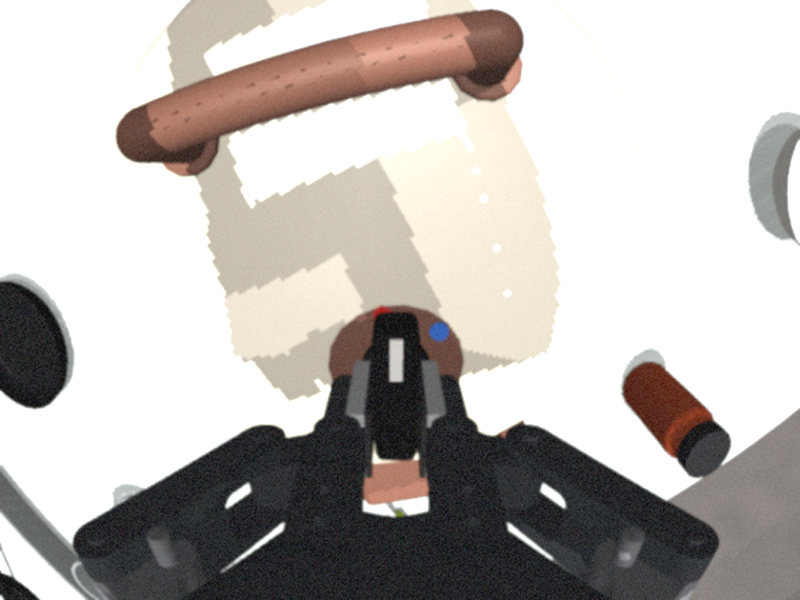

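Emit:
send_rows([
  {"linear": [0, 0, 0], "roll": 0.9},
  {"linear": [0, 0, 0], "roll": 0.9},
  {"linear": [0, 0, 0], "roll": 0.9},
  {"linear": [0, 0, 0], "roll": 0.9},
  {"linear": [0, 0, 0], "roll": 0.9},
])

```text
t: 5.85
tcp_pos: [0.5443, -0.0028, 0.2141]
tool_rot: [-0.621, 0.335, -0.338, 0.623]
force: [0.1, 3.2, 7.3]
finger_gap: 0.16
```

Emit:
send_rows([
  {"linear": [0, 0, 0], "roll": 0.9},
  {"linear": [0, 0, 0], "roll": 0.9},
  {"linear": [0, 0, 0], "roll": 0.9},
  {"linear": [0, 0, 0], "roll": 0.8},
  {"linear": [0, 0, 0], "roll": 0.4},
])

```text
t: 6.48
tcp_pos: [0.5444, -0.0027, 0.2141]
tool_rot: [-0.541, 0.453, -0.455, 0.543]
force: [1.5, 2.8, 7.2]
finger_gap: 0.162
```

Run:
```python
from h import *
s,p,y=st();print(s['t'],p,y,s['force'],s['ft_torque'],s['finger_gap']*85.4,s['q'])
im=manip.snapshot('wrist')
cv2.imwrite('pics/w4.png',cv2.convertScaleAbs(cv2.resize(im,(800,600),interpolation=cv2.INTER_CUBIC),alpha=1.5,beta=15))
```

```text
6.475 [ 0.54440892 -0.00271415  0.21410354] 10.086260673894909 [1.52440008 2.8305702  7.16697833] [ 0.59416258 -0.11389646  0.98202427] 13.817089528881514 [-2.10497531e-01  4.50435181e-01  1.66578377e+00  3.98482342e-04
  1.02089002e+00 -3.86740533e-01]
```

View pics/w4.png

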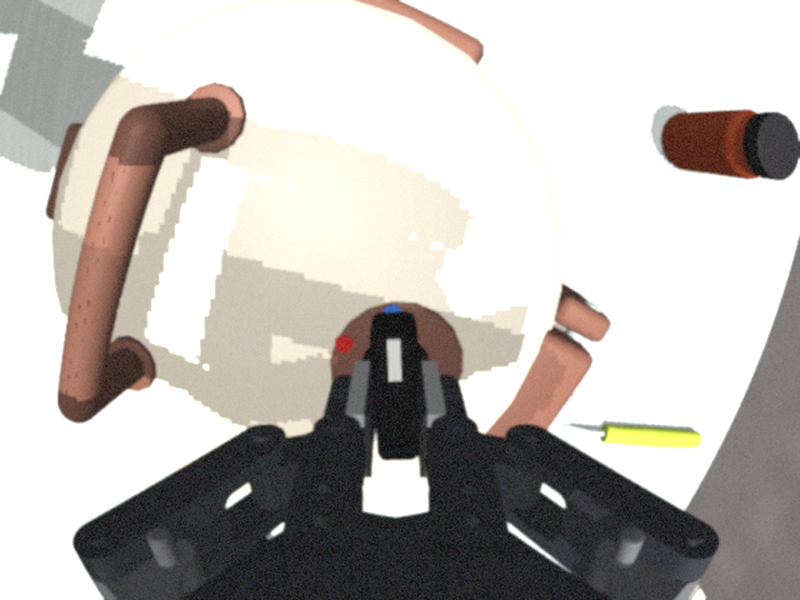

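Emit:
send_rows([
  {"linear": [0, 0, 0], "roll": 0},
  {"linear": [0, 0, 0], "roll": 0},
  {"linear": [0, -0.3, 0], "roll": 0},
  {"linear": [0, -0.9, 0], "roll": 0},
  {"linear": [0, -0.9, 0], "roll": 0},
], claw=45)

```text
t: 7.15
tcp_pos: [0.5426, -0.0032, 0.2761]
tool_rot: [0.542, -0.455, 0.454, -0.541]
force: [0.5, -1.5, 0.1]
finger_gap: 0.525
```

Run:
```python
from h import *
s,p,y=st();print(s['t'],p,y,s['force'],s['ft_torque'],s['finger_gap']*85.4)
im=manip.snapshot('wrist')
cv2.imwrite('pics/w5.png',cv2.convertScaleAbs(cv2.resize(im,(800,600),interpolation=cv2.INTER_CUBIC),alpha=1.5,beta=15))
plan(p,y,[.4488,.027,.30],-17.6,5)
```

```text
7.15 [ 0.54258683 -0.00318481  0.27610635] 9.9663306560814 [ 0.53620602 -1.49791342  0.09966343] [ 0.00124241 -0.05358629 -0.01481252] 44.864181241687184
--
{"linear":[-0.31, -0.16, -0.58],"roll":0.92},
{"linear":[-0.25, -0.16, -0.61],"roll":0.92},
{"linear":[-0.19, -0.16, -0.63],"roll":0.92},
{"linear":[-0.12, -0.16, -0.64],"roll":0.92},
{"linear":[-0.07, -0.16, -0.65],"roll":0.92},
end [0.4489 0.027  0.3001] -17.63
```

View pics/w5.png

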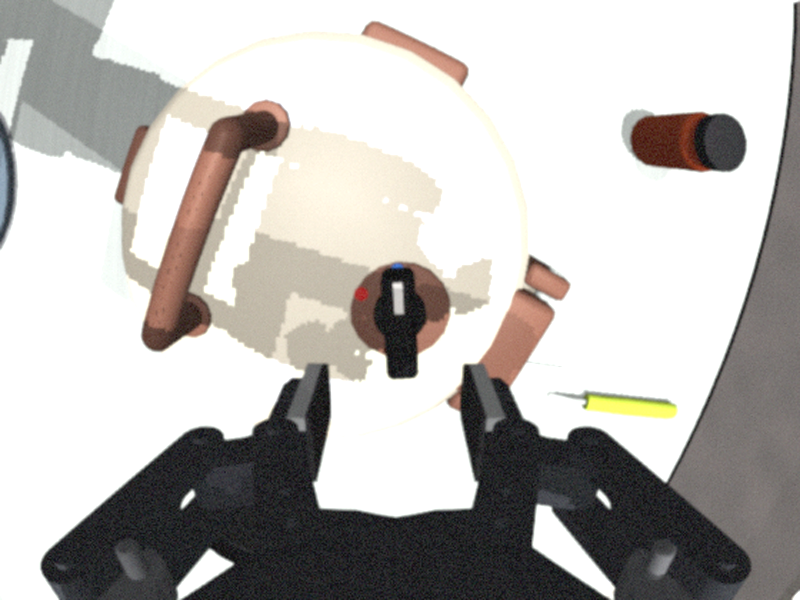

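The valve's white mark sits at the blue dot (397,265), so it is vented, and the fingers are clear. Next I move over the handle.

Emit:
send_rows([
  {"linear": [-0.31, -0.16, -0.58], "roll": 0.92},
  {"linear": [-0.25, -0.16, -0.61], "roll": 0.92},
  {"linear": [-0.19, -0.16, -0.63], "roll": 0.92},
  {"linear": [-0.12, -0.16, -0.64], "roll": 0.92},
  {"linear": [-0.07, -0.16, -0.65], "roll": 0.92},
])

```text
t: 7.82
tcp_pos: [0.4484, 0.0272, 0.2995]
tool_rot: [0.417, -0.571, 0.571, -0.417]
force: [0.3, 0.1, 0.9]
finger_gap: 0.53
```

Run:
```python
from h import *
s,p,y=st();print(s['t'],p,y,s['force'],s['q'])
im=manip.snapshot('wrist')
cv2.imwrite('pics/w6.png',cv2.convertScaleAbs(cv2.resize(im,(800,600),interpolation=cv2.INTER_CUBIC),alpha=1.5,beta=15))
```

```text
7.825 [0.44842442 0.02722879 0.29951622] -17.814847653152647 [0.31211846 0.08696166 0.88378046] [-1.88939920e-01  2.08898746e-01  1.77324281e+00 -1.27318762e-04
  1.15950197e+00  1.22038729e-01]
```

View pics/w6.png

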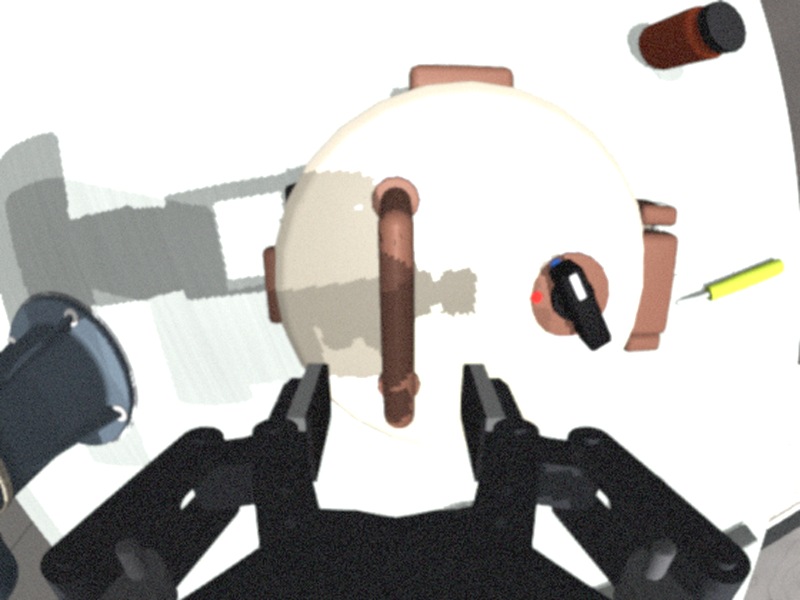

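Emit:
send_rows([
  {"linear": [0, 0.65, 0], "roll": 0},
  {"linear": [0, 0.65, 0], "roll": 0},
  {"linear": [0, 0.65, 0], "roll": 0},
  {"linear": [0, 0.65, 0], "roll": 0},
  {"linear": [0, 0, 0], "roll": 0},
])

```text
t: 8.5
tcp_pos: [0.4485, 0.0271, 0.2202]
tool_rot: [-0.419, 0.571, -0.57, 0.417]
force: [-0.3, 0.3, -0.0]
finger_gap: 0.525
```

Emit:
send_rows([
  {"linear": [0, 0, 0], "roll": 0},
  {"linear": [0, 0, 0], "roll": 0},
  {"linear": [0, 0, 0], "roll": 0},
  {"linear": [0, 0, 0], "roll": 0},
  {"linear": [0, 0, 0], "roll": 0},
], claw=0, force=40)

```text
t: 9.12
tcp_pos: [0.4494, 0.0272, 0.2222]
tool_rot: [0.418, -0.57, 0.571, -0.418]
force: [-2.5, -0.5, 5.5]
finger_gap: 0.177
```

Run:
```python
from h import *
s,p,y=st();print(s['t'],p,y,s['force'],s['ft_torque'],s['finger_gap']*85.4)
for c in ['wrist','side']:
    im=manip.snapshot(c)
    if c=='side': im=im[150:310,230:410]
    cv2.imwrite(f'pics/{c}7.png',cv2.convertScaleAbs(cv2.resize(im,(800,600),interpolation=cv2.INTER_CUBIC),alpha=1.3,beta=15))
```

```text
9.125 [0.44935479 0.02717304 0.22215791] -17.579637574756 [-2.5291386  -0.51556766  5.53732193] [0.09482877 0.37963112 0.14980317] 15.115999783623984
```

View pics/wrist7.png

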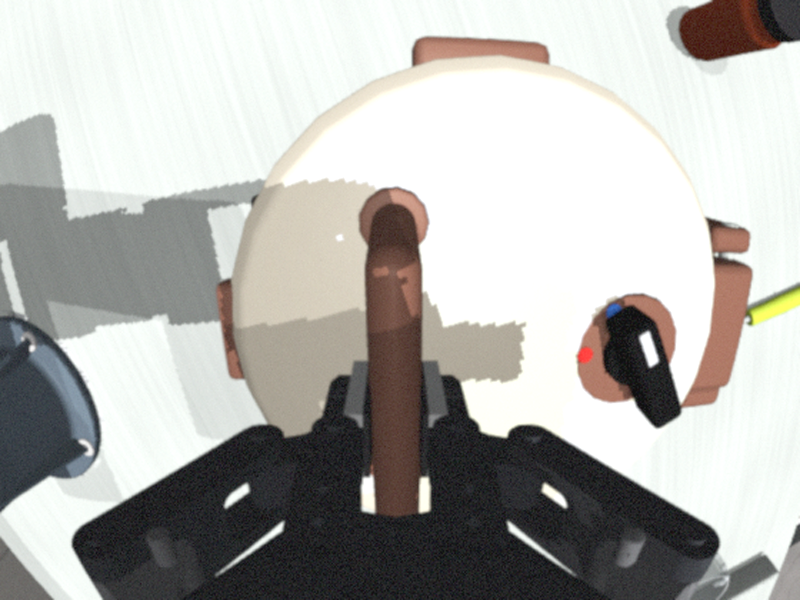

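View pics/side7.png

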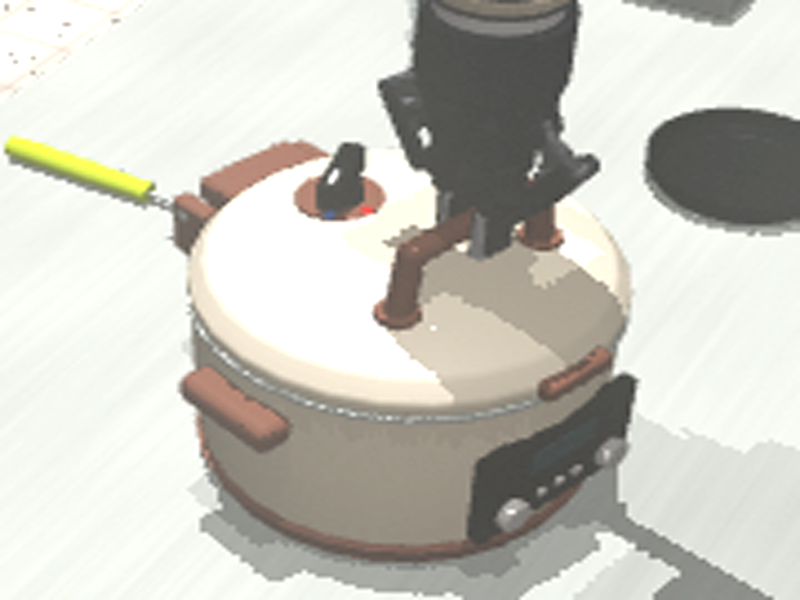

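Run:
```python
import numpy as np
n=20; t=np.arange(n+1)/n
th=np.radians(23.5+45*t); x=-193*np.cos(th); z=193*np.sin(th)
for i in range(n): print(i, round((z[i]-z[i+1])/30,2), round((x[i+1]-x[i])/30,2), round(z[i+1]-z[0],1), round(x[i+1]-x[0],1))
```

```text
0 -0.23 0.11 6.9 3.2
1 -0.23 0.11 13.6 6.6
2 -0.22 0.12 20.3 10.3
3 -0.22 0.13 26.7 14.2
4 -0.21 0.14 33.1 18.4
5 -0.2 0.15 39.2 22.9
6 -0.2 0.16 45.2 27.5
7 -0.19 0.16 50.9 32.4
8 -0.19 0.17 56.5 37.6
9 -0.18 0.18 61.9 42.9
10 -0.17 0.19 67.0 48.5
11 -0.16 0.19 72.0 54.2
12 -0.16 0.2 76.7 60.2
13 -0.15 0.2 81.1 66.3
14 -0.14 0.21 85.4 72.6
15 -0.13 0.22 89.3 79.0
16 -0.12 0.22 93.1 85.6
17 -0.12 0.22 96.5 92.4
18 -0.11 0.23 99.7 99.3
19 -0.1 0.23 102.6 106.3
```

Emit:
send_rows([
  {"linear": [0, -0.23, 0.11], "roll": 0},
  {"linear": [0, -0.23, 0.11], "roll": 0},
  {"linear": [0, -0.22, 0.12], "roll": 0},
  {"linear": [0, -0.22, 0.13], "roll": 0},
  {"linear": [0, -0.21, 0.14], "roll": 0},
])

```text
t: 9.85
tcp_pos: [0.4657, 0.0222, 0.2548]
tool_rot: [-0.418, 0.572, -0.57, 0.417]
force: [-3.5, 4.2, -2.9]
finger_gap: 0.17
```

Run:
```python
from h import *
s,p,y=st();print(s['t'],p,y,s['force'],s['ft_torque'],s['finger_gap']*85.4)
```

```text
9.85 [0.46572998 0.0221752  0.25476053] -17.62110028807258 [-3.47625349  4.19585865 -2.86638069] [0.62787377 0.65758505 0.14418127] 14.5601998704425
```

Force is normal, with the lid's weight now carried. I continue the arc.

Emit:
send_rows([
  {"linear": [0, -0.2, 0.15], "roll": 0},
  {"linear": [0, -0.2, 0.16], "roll": 0},
  {"linear": [0, -0.19, 0.16], "roll": 0},
  {"linear": [0, -0.19, 0.17], "roll": 0},
  {"linear": [0, -0.18, 0.18], "roll": 0},
])

```text
t: 10.48
tcp_pos: [0.4875, 0.0156, 0.2837]
tool_rot: [-0.419, 0.573, -0.568, 0.416]
force: [-6.0, 6.7, 1.8]
finger_gap: 0.171
```

Emit:
send_rows([
  {"linear": [0, -0.17, 0.19], "roll": 0},
  {"linear": [0, -0.16, 0.19], "roll": 0},
  {"linear": [0, -0.16, 0.2], "roll": 0},
  {"linear": [0, -0.15, 0.2], "roll": 0},
  {"linear": [0, -0.14, 0.21], "roll": 0},
])

```text
t: 11.1
tcp_pos: [0.5146, 0.0074, 0.3086]
tool_rot: [-0.419, 0.574, -0.568, 0.416]
force: [-11.6, 6.8, 12.1]
finger_gap: 0.169
```

Run:
```python
from h import *
s,p,y=st();print(s['t'],p,y,s['force'],s['ft_torque'],s['finger_gap']*85.4)
for c in ['wrist','side']:
    im=manip.snapshot(c)
    if c=='side': im=im[120:310,200:453]
    cv2.imwrite(f'pics/{c}8.png',cv2.convertScaleAbs(cv2.resize(im,(800,600),interpolation=cv2.INTER_CUBIC),alpha=1.3,beta=15))
```

```text
11.1 [0.51457803 0.00741215 0.30858138] -17.589795474901344 [-11.58429477   6.78388878  12.05081789] [1.3065036  2.27254468 0.10312692] 14.429457508135336
```

View pics/wrist8.png

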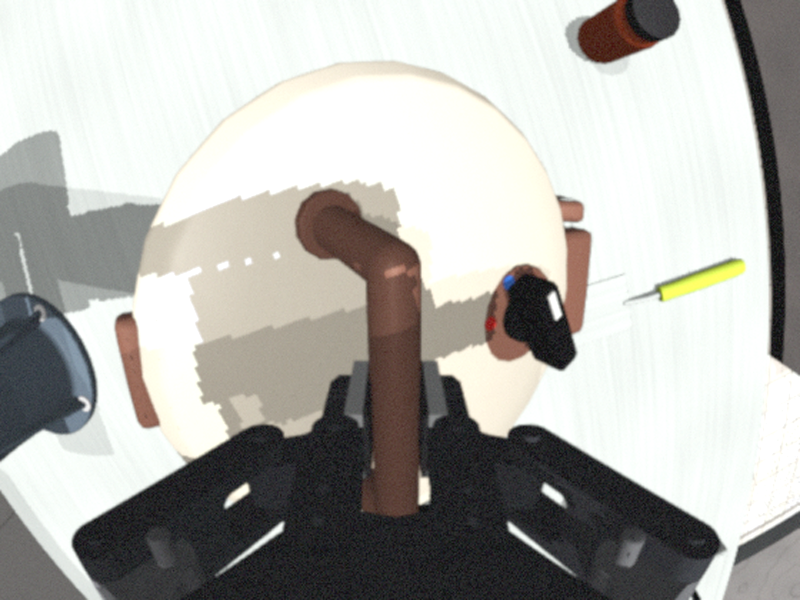

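View pics/side8.png

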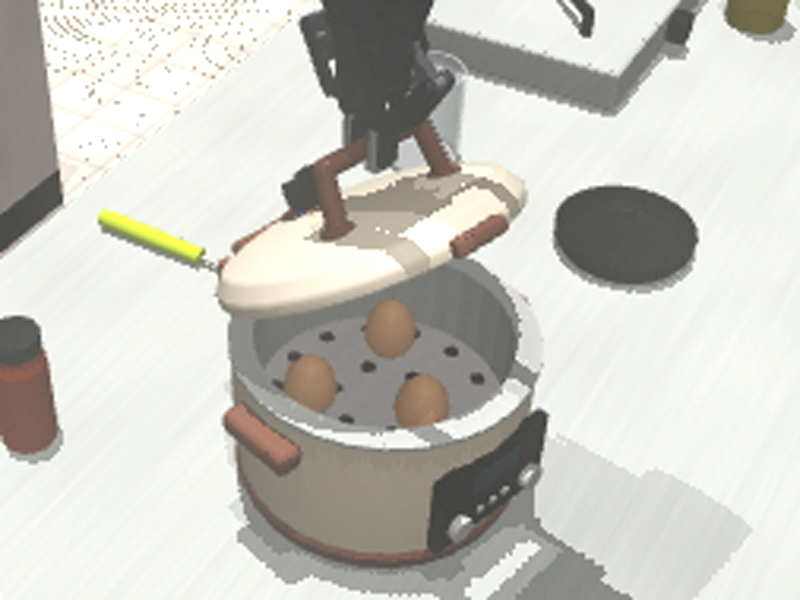

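Emit:
send_rows([
  {"linear": [0, -0.16, 0.2], "roll": 0},
  {"linear": [0, -0.15, 0.2], "roll": 0},
  {"linear": [0, -0.14, 0.21], "roll": 0},
  {"linear": [0, -0.13, 0.21], "roll": 0},
  {"linear": [0, -0.12, 0.2], "roll": 0},
])

```text
t: 11.82
tcp_pos: [0.5475, -0.0026, 0.329]
tool_rot: [-0.417, 0.571, -0.57, 0.418]
force: [-1.9, 6.4, 1.9]
finger_gap: 0.169
```

Emit:
send_rows([
  {"linear": [0, 0, 0], "roll": 0},
  {"linear": [0, 0, 0], "roll": 0},
  {"linear": [0, 0, 0], "roll": 0},
  {"linear": [0, 0, 0], "roll": 0},
  {"linear": [0, 0, 0], "roll": 0},
])

```text
t: 12.45
tcp_pos: [0.5481, -0.0027, 0.3294]
tool_rot: [-0.416, 0.571, -0.57, 0.419]
force: [-1.4, 5.9, 1.2]
finger_gap: 0.171
```

Run:
```python
from h import *
s,p,y=st();print(s['t'],p,y,s['force'],s['ft_torque'],s['finger_gap']*85.4)
for c in ['wrist','side','scene']:
    im=manip.snapshot(c); cv2.imwrite(f'pics/{c}9raw.png',im)
    if c=='side': im=im[120:310,200:453]
    if c=='scene': im=im[80:290,200:480]
    cv2.imwrite(f'pics/{c}9.png',cv2.convertScaleAbs(cv2.resize(im,(800,600),interpolation=cv2.INTER_CUBIC),alpha=1.3,beta=15))
```

```text
12.45 [ 0.54807821 -0.00274065  0.32935622] -17.607439504896018 [-1.36070075  5.91390698  1.1821865 ] [1.02634645 0.51924032 0.08856551] 14.606378122876677
```

View pics/wrist9.png

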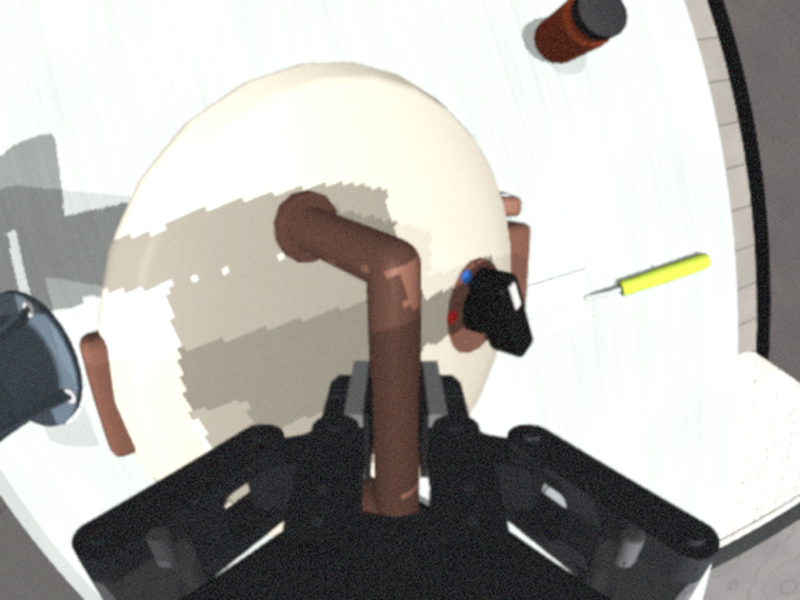

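View pics/side9.png

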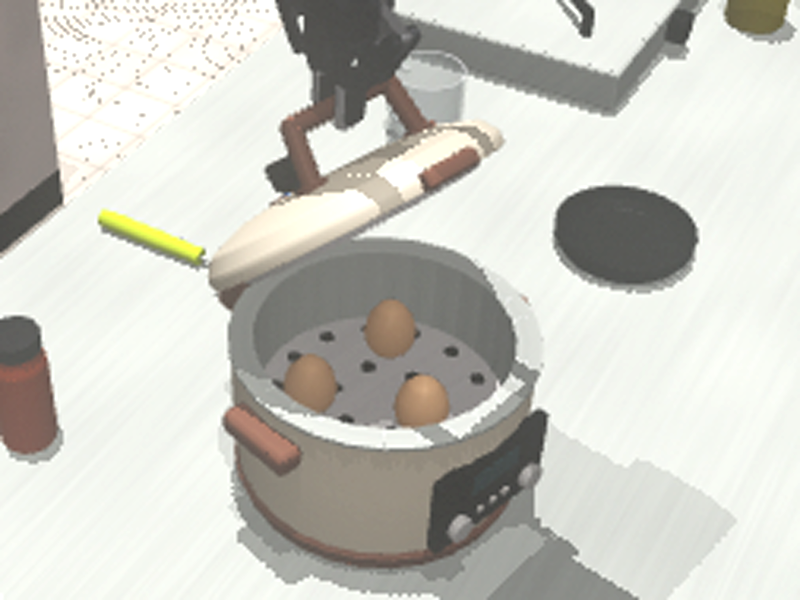

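View pics/scene9.png

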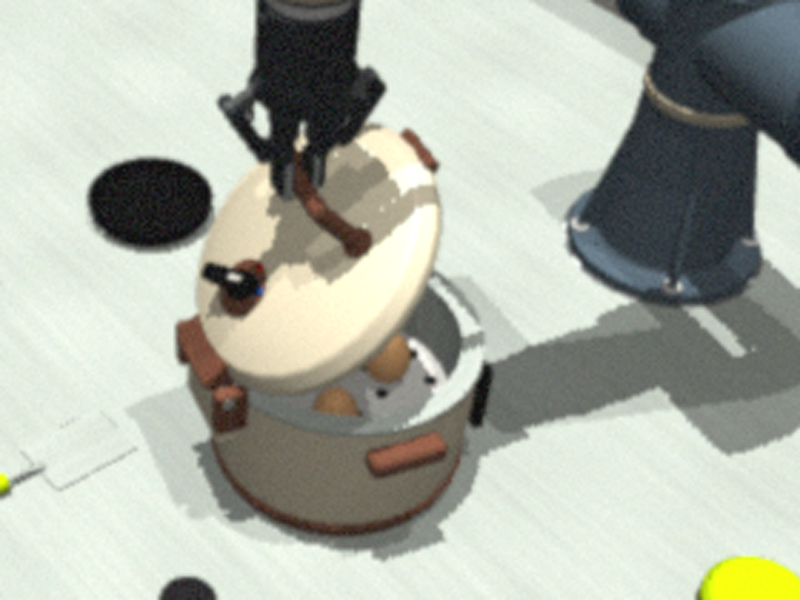

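Run:
```python
from h import *
cs,cd=manip.get_calibration('scene'),manip.get_calibration('side')
S=lambda u,v:(200+u*.35,80+v*.35); D=lambda u,v:(200+u*253/800,120+v*190/600)
yaw=np.radians(-17.6); ex=np.array([np.cos(yaw),np.sin(yaw),0]); h0=np.array([.449,.027,.233]); hinge=h0+.177*ex; hinge[2]=.156
for n,a,b in [('corner',S(318,212),D(292,128)),('base',S(356,240),D(316,186)),('blue',S(262,290),D(275,197))]:
    P=tri([ray(cs,a),ray(cd,b)]); d=P-hinge; print(n,P.round(4),np.degrees(np.arctan2(d[2],-(d@ex))).round(1),np.hypot(d[2],d@ex).round(4))
```

```text
corner [0.5598 0.0374 0.3318] 67.0 0.191
base [0.5311 0.0525 0.3007] 53.6 0.1796
blue [0.589  0.0109 0.2457] 66.7 0.0977
```

Run:
```python
from h import *
s,p,y=st();print(s['t'],p,s['force'],s['finger_gap']*85.4,np.abs(s['qd']).max())
print(manip.sign_off())
```

```text
12.6 [ 0.54804918 -0.00271401  0.32934194] [-2.91634458  6.33656516  1.12598253] 14.394612552000128 0.000751411430541256
the job is handed in; nothing more can be done
None
```

I turned the steam valve clockwise to its stop, then lifted the lid by its handle to about 45 degrees. I handed the job in at 12.6 s with the arm still holding it. No verdict came back.

- **Valve:** It started at about 12 degrees. I turned it 50 degrees until I felt the stop at about 1 N m, with the lid shut. In the pictures the white mark sat at the blue dot before the lift. In the last pictures it shows no visible change.
- **Lid angle:** The two checks differ slightly. The distance the handle travelled gives about 45 degrees, and triangulating from the scene and side cameras gives 42 to 43.5. All of these are within the 6-degree tolerance.
- **Hold:** The arm is still (joint speeds under 0.001 rad/s) and the fingers are closed on the bar at about 14.5 mm. The measured upward load at the wrist was only about 1 N. I take the over-2 N finger contact from the 40 N grip, since I did not measure it directly.
- **During the lift:** The wrist force briefly rose to about 18 N because my arc was a few millimetres off, and I corrected it.
- **Bystanders:** The arm did not touch any of them. I judged that from the pictures and did not measure their positions.

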